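# Third hand for the last batten of a carving board

### The arm

A 7-joint arm with a two-finger parallel gripper is mounted at the origin on the work surface. World frame = base frame: x ahead of the robot, y to its left, z up, the work surface at z = 0. Lengths are in m, angles in rad, forces in N, time in s.
With the tool pointing down it reaches from about 0.375 to 0.925 m from the base axis. Payload 3.1 kg.
Tool frame: the origin (TCP) lies between the finger pads; the fingertips stand 19 mm ahead of it and the grasp point (between the pads) is the TCP; z points along the fingers, y is the line along which they close (so a half turn about z gives the same grasp; the last joint's range is limited). The gripper opens to 85 mm and grips with 20 to 120 N. Pads are 22 mm wide; open, the fingers measure 114 mm over their backs; the gripper's body (76 mm by 85 mm) begins 54 mm behind the grasp point. The pads swing forward as they close: fully open they stand 13 mm farther back than shut.
Start: joints at [-1.348, 0.383, 0.044, 1.598, -0.018, 1.161, -0.05], TCP at [0.205, 0.617, 0.25] pointing down, gripper open.
Joint ranges: [-2.61, 2.61], [-0.41, 2.15], [-1.48, 1.57], [0, 2.5], [-1.57, 4.71], [0.05, 1.97], [-2.85, 2.85]. Speed limits (rad/s): [2.79, 2.79, 3.14, 3.14, 3.14, 3.14, 3.14].

### API

Orientations are given as a unit quaternion [x, y, z, w].
In Python, from bench import move_ptp, movel, move_j, move_gripper, pause, inverse_kinematics, read_camera, camera_params, MotionError, sign_off, look_for, tip_of, read_time_s, read_qpos, read_joint_vel, read_effort, read_eef_pos, read_tcp_rot, read_ft_force, read_ft_torque, read_finger_gap, read_grasp_force gives the robot as it stands. Calls block until the motion is done:
- move_ptp(position, orientation): joint-space move of the TCP to a pose.
- movel(position, orientation=None, speed=0.15): straight line of the TCP; orientation=None keeps the orientation; speed is the mean speed in m/s.
- move_j(angles): joint-space move.
- move_gripper(opening, effort=None): finger opening in m; effort is the grip in N (None keeps the last); returns when the fingers have stopped.
- pause(seconds).
- inverse_kinematics(position, orientation): joint angles nearest the present ones, or None.
- read_camera(name): name is "side" or "top" or "wrist"; returns the picture (420x560x3 uint8, red, green, blue); there is no depth.
- camera_params(name): a dict with "K" (3x3 intrinsics, pixels), "camera_from_world" (4x4, takes a point from world to camera coordinates). Camera axes: x right, y down, z forward; pixel columns grow to the right and rows downward; lengths in m; the calibration is good to about 2 mm. A picture is of the moment at which its call begins: read the wrist's pose just before it. camera_params takes no time and is no camera call; for the wrist camera it gives the pose at the moment of the call.
A pose or a line that the arm cannot do raises MotionError and nothing moves.
- sign_off(): hands the job in; it is judged then, once.
Trained networks look in the newest picture that a camera, given by its name, has taken for a name from the list of things; names that differ only in an ending like _2 or _b are one class to them, and where a whole thing is asked for, a point or a joint stands for the part that bears it (a point fixed in the world has none). Each returns a list of dicts, best first, with "confidence" (0 to 1); they miss things now and then, are a little off and sometimes report something else, mostly with a low value. They report only what shows in the picture. A call takes as long as a camera call.
- look_for(camera, name): "at" ([column, row] in pixels, amid what is visible of it).
- tip_of(camera, name): "at" ([column, row] in pixels: a listed point, or the origin of a listed thing).
Readings, each from a call of its own:
- read_time_s(): time.
- read_qpos(): joint angles.
- read_joint_vel(): joint speeds.
- read_effort(): joint torques, N m.
- read_eef_pos(): TCP position.
- read_tcp_rot(): TCP orientation.
- read_ft_force(): force on the tool from outside, world axes, zero at the start.
- read_ft_torque(): the same for the moment, N m.
- read_finger_gap(): finger opening in m.
- read_grasp_force(): force on a finger pad.
Only numpy, scipy, OpenCV 4.12 (cv2) and the standard library are available. Lean on these libraries where they do the work, as an engineer would, in place of code of your own. Each camera call takes 0.05 s, during which the arm holds its last target. There are 200 camera calls.

### The job

Fetch the loose batten, lay it flat on the carving board along the open near edge of the relief panel, centred on that edge, and push it against the panel so that the panel slides fully home against the stop and batten, panel and stop lie tight and square together. Then be my third hand while I screw the batten down: finish still pushing the batten towards the stop with the fingers, with a steady, level push of about 14 newtons (11 to 18 is fine), and do not let go: the program finishes while holding. Leave the other tools where they lie.

Things in the scene. Friction and masses are not known exactly. Their poses are not given: they have to be found in the camera images.
- board: The carving board: plywood, 340 (x) x 300 (y) x 18 mm thick, screwed to the bench. Origin: centre of its underside; its top is 18 mm higher. Its +x axis points across the panel to the stop, its y axis runs along the stop. Its near part, from x = -170 mm to the panel's near edge, is bare: the open side.
- guide_l: Left of two fixed guides, wooden strips 80 (x) x 30 (y) x 22 mm screwed to the board on either side of the panel, at y = +122 and -122 mm in the board's frame (x = 55 mm). They leave the panel about 7 mm of play on each side. Origin: centre of its underside.
- stop: The stop: a wooden strip 30 (x) x 200 (y) x 22 mm high screwed on the board's far side. Origin: centre of its underside, on the board's top. Same axes as the board. The face that the panel is to meet looks to -x, 15 mm from the origin.
- panel: The relief panel: pale wood, 130 (x) x 200 (y) x 24 mm, about 0.34 kg, loose on the board between the guides, carved side up, at first 6 to 23 mm short of the stop and up to about a degree askew. Origin: centre of its underside; axes as the board's. Its far edge (+x) is to meet the stop, its near edge (-x) the batten.
- batten: The loose batten: plain wooden strip 30 (x) x 240 (y) x 22 mm, about 0.11 kg, two screw holes in its top, 85 mm either side of the middle, lying flat on the bench to the left or right of the board. Origin: centre of its underside; z up, y along its length. Friction on the board (about 0.6) takes up part of a push; fingers that also drag it down make that much worse.
- stone: Bystander: oilstone, grey, in a dark wooden tray, 66 x 215 x 32 mm. Origin at its underside (middle).
- gouge_a: Bystander: wide carving gouge lying flat, handle and blade about 220 mm. Origin at its underside, on the handle's axis where the blade begins.
- gouge_b: Bystander: narrow carving gouge lying flat, about 205 mm. Origin at its underside, on the handle's axis where the blade begins.
- mallet: Bystander: round wooden carver's mallet standing on its head, 94 mm across, 205 mm tall. Origin at its underside (middle).
- glue: Bystander: glue bottle, 62 mm across, 165 mm tall. Origin at its underside (middle).
- screwdriver: Bystander: screwdriver lying behind the board, 190 mm. Origin at its underside (middle).
- tin: Bystander: small round tin of screws, 42 mm across, 18 mm high, on a far corner of the board. Origin at its underside (middle).

How it is judged:
By the outcome, as a careful person would: the job done as asked, in the order asked, and still so for the second after the job is handed in, while the arm keeps its last pose, push and grip.
It also fails if it takes over 64 s, if anything falls off the work surface, if the arm or the gripper's body presses on something with over 40 N, if the wrist force passes 120 N, or if a joint passes its speed limit or range.

## Working session

There is one attempt and no reset: what is moved stays moved. The work goes in short steps, each a Python script; the robot and the scene stay as the last script left them, time stands still between calls to the robot, and variables do not carry over. Pictures are saved under pics/ and viewed, at most 10 in all, crops included, and the job is handed in when it is done.

```bash
ls; mkdir -p pics; python3 - <<'E'
from bench import *
import cv2,numpy as np
for c in ("top","side"):
    im=read_camera(c); cv2.imwrite(f"pics/{c}0.png",im[:,:,::-1])
    P=camera_params(c); print(c,P["K"],np.round(P["camera_from_world"],4).tolist())
    for n in ("board","stop","panel","batten","guide_l"):
        print(n,look_for(c,n)[:2],tip_of(c,n)[:2])
print(read_time_s(),read_tcp_rot(),read_ft_force())
E
```

```text
pics
top [[422.26591253   0.         272.74299307]
 [  0.         422.26591253 211.49879265]
 [  0.           0.           1.        ]] [[0.015, -0.9997, 0.0183, -0.016], [-0.9973, -0.0162, -0.0719, 0.6392], [0.0721, -0.0172, -0.9972, 1.2804], [0.0, 0.0, 0.0, 1.0]]
board [{'at': [279.6, 236.8], 'confidence': 0.64}] [{'at': [146.8, 197.7], 'confidence': 0.32}]
stop [{'at': [267.6, 182.7], 'confidence': 0.84}] [{'at': [266.1, 183.7], 'confidence': 0.6}, {'at': [385.3, 277.3], 'confidence': 0.47}]
panel [{'at': [273.5, 209.6], 'confidence': 0.69}, {'at': [450.8, 269.9], 'confidence': 0.24}] [{'at': [274.5, 214.5], 'confidence': 0.91}]
batten [] [{'at': [152.3, 255.9], 'confidence': 0.55}, {'at': [265.5, 180.5], 'confidence': 0.29}]
guide_l [{'at': [236.5, 208.6], 'confidence': 0.51}] [{'at': [234.9, 207.9], 'confidence': 0.8}, {'at': [145.1, 200.3], 'confidence': 0.65}]
side [[523.74865222   0.         284.4897754 ]
 [  0.         523.74865222 202.94140917]
 [  0.           0.           1.        ]] [[-0.8014, -0.5981, 0.0014, 0.5213], [-0.3531, 0.4714, -0.8082, 0.2667], [0.4827, -0.6481, -0.589, 1.4757], [0.0, 0.0, 0.0, 1.0]]
board [{'at': [325.8, 224.5], 'confidence': 0.85}, {'at': [239.9, 216.6], 'confidence': 0.63}] [{'at': [245.3, 198.2], 'confidence': 0.39}]
stop [{'at': [271.3, 183.0], 'confidence': 0.55}] []
panel [{'at': [242.4, 217.2], 'confidence': 0.61}] []
batten [{'at': [233.9, 290.8], 'confidence': 0.69}, {'at': [325.0, 218.6], 'confidence': 0.66}] [{'at': [252.5, 298.8], 'confidence': 0.66}, {'at': [247.3, 196.4], 'confidence': 0.19}]
guide_l [] []
1.1 [ 1.59672630e-01  9.87170021e-01 -2.73706036e-05 -3.76636971e-06] [ 0.33645579 -0.12426158 -0.30612712]
```

```bash
python3 - <<'E'
import cv2
a=cv2.imread("pics/top0.png")
cv2.imwrite("pics/top0c.png",cv2.resize(a[130:330,110:375],None,fx=3,fy=3,interpolation=cv2.INTER_CUBIC))
E
```

```text
(no output)
```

View pics/top0c.png

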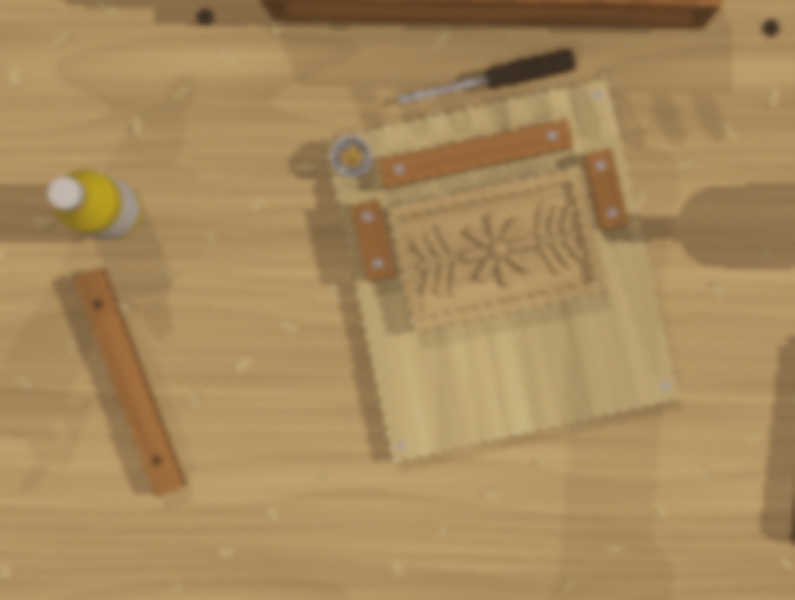

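View pics/side0.png

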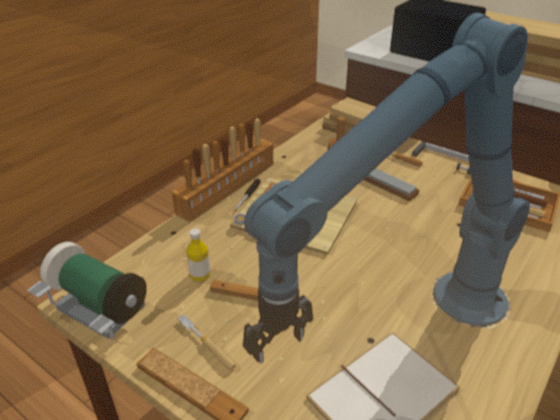

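The top view shows the batten on the left, with screw holes at about (142,231) and (162,283). The board is rotated about 12°, with its near corners at (242,284) and (336,264). The glue bottle stands near the batten's far end, and a tin sits on the board's far-left corner. Next I'll take wrist views.

```bash
cat > h.py <<'E'
from bench import *
import cv2,numpy as np
from scipy.spatial.transform import Rotation as R
def px2w(P,uv,z):
    K=P["K"];T=np.array(P["camera_from_world"]);r=T[:3,:3].T@np.linalg.solve(K,[uv[0],uv[1],1.]);c=-T[:3,:3].T@T[:3,3]
    return (c+r*(z-c[2])/r[2])
def w2px(P,X):
    T=np.array(P["camera_from_world"]);q=P["K"]@(T[:3,:3]@np.asarray(X)+T[:3,3]);return q[:2]/q[2]
def down(yaw): # tool y (closing line) at world angle yaw
    y=np.array([np.cos(yaw),np.sin(yaw),0]);z=np.array([0,0,-1.]);return R.from_matrix(np.c_[np.cross(y,z),y,z]).as_quat()
E
python3 - <<'E'
from h import *
P=camera_params("top")
f=lambda x,y,z:np.round(px2w(P,(x/3+110,y/3+130),z)[:2],4)
print("holes",f(97,303,.022),f(156,460,.022))
print("board NL NR FR",f(397,462,.018),f(677,402,.018),f(607,80,.018))
print("stop screws",f(399,169,.04),f(553,135,.04),"glue",f(95,215,.0))
print("panel near",f(415,328,.042),f(607,288,.042))
T=np.array(camera_params("wrist")["camera_from_world"]);c=-T[:3,:3].T@T[:3,3]
rt=R.from_quat(read_tcp_rot()); print("cam in tool",rt.inv().apply(c-read_eef_pos()),np.round(T[:3,:3]@rt.as_matrix(),3).tolist())
print(camera_params("wrist")["K"], rt.as_matrix().round(3).tolist())
E
```

```text
holes [0.5731 0.3924] [0.4152 0.3271]
board NL NR FR [0.4161 0.0835] [ 0.4808 -0.2024] [ 0.8141 -0.1276]
stop screws [0.7138 0.0863] [ 0.7516 -0.0703] glue [0.6653 0.4042]
panel near [0.5524 0.0669] [ 0.5958 -0.1267]
cam in tool [ 0.07312039 -0.00065484 -0.12296779] [[0.001, 1.0, 0.001], [-0.958, 0.001, -0.287], [-0.287, -0.0, 0.958]]
[[321.9659649    0.         285.29169753]
 [  0.         321.9659649  211.82034963]
 [  0.           0.           1.        ]] [[-0.949, 0.315, -0.0], [0.315, 0.949, -0.0], [-0.0, -0.0, -1.0]]
```

```bash
python3 - <<'E'
from h import *
for n in ("mallet","glue","stone"):
    print(n,[(np.round(px2w(camera_params("top"),d["at"],.1 if n!="stone" else .02)[:2],3),d["confidence"]) for d in look_for("top",n)[:2]])
def shot(i,p):
    move_ptp(p,down(np.radians(102))); pause(.3)
    P=camera_params("wrist"); im=read_camera("wrist"); cv2.imwrite(f"pics/w{i}.png",im[:,:,::-1]); np.savez(f"pics/w{i}.npz",K=P["K"],camera_from_world=P["camera_from_world"])
    for n in ("batten","panel","stop","board","guide_l"):
        print(i,n,[(np.round(px2w(P,d["at"],z)[:2],4),d["confidence"]) for z in [{"batten":0,"board":0}.get(n,.018)] for d in tip_of("wrist",n)[:2]])
print(read_time_s())
shot(1,[.494,.36,.25]); shot(2,[.60,-.02,.27]); print(read_time_s())
E
```

```text
mallet [(array([ 0.676, -0.365]), 0.67), (array([ 0.8 , -0.03]), 0.64)]
glue [(array([0.671, 0.388]), 0.9)]
stone [(array([ 0.435, -0.364]), 0.67)]
1.25
1 batten [(array([0.4949, 0.3601]), 0.65)]
1 panel []
1 stop [(array([0.6434, 0.1162]), 0.33)]
1 board []
1 guide_l [(array([0.6398, 0.116 ]), 0.61)]
2 batten []
2 panel [(array([ 0.6376, -0.0081]), 0.9)]
2 stop [(array([0.7372, 0.0085]), 0.73)]
2 board []
2 guide_l [(array([0.6431, 0.1162]), 0.75)]
5.3583
```

View pics/w1.png

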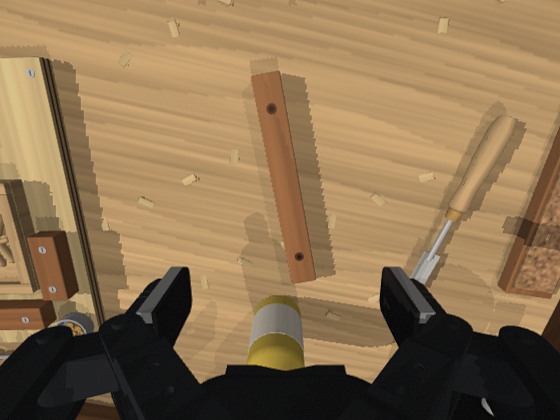

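View pics/w2.png

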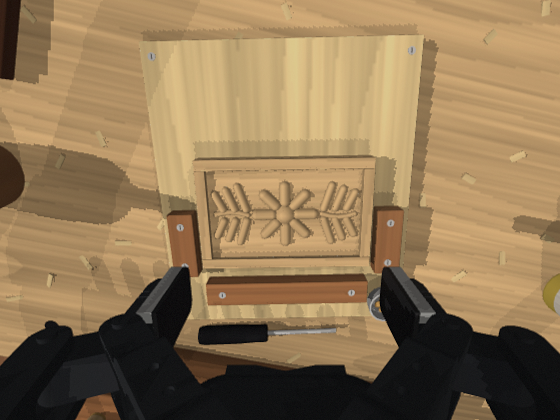

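In w1 the batten holes are at (271,108) and (299,257). In w2 the board's near corners are at (139,41) and (424,36), the panel's near top corners at (195,160) and (375,156), and the stop screws at (222,296) and (351,293).

```bash
python3 - <<'E'
from h import *
P1=np.load("pics/w1.npz");P2=np.load("pics/w2.npz")
f=lambda P,u,v,z:px2w(P,(u,v),z)[:2]
def rep(n,a,b): d=a-b; print(n,np.round((a+b)/2,4),"len",round(np.hypot(*d),4),"ang",round(np.degrees(np.arctan2(d[1],d[0]))%180,2))
rep("holes",f(P1,271.5,108,.022),f(P1,299,257,.022))
rep("batten ends",f(P1,265,73,.022),f(P1,304,281,.022))
rep("board near",f(P2,424,36,.018),f(P2,139,41,.018))
rep("panel near top",f(P2,375,156.5,.042),f(P2,195,160,.042))
rep("stop screws",f(P2,351,293,.04),f(P2,222,296,.04))
rep("stop near top edge",f(P2,367,275.5,.04),f(P2,207,279,.04))
rep("panel far top",f(P2,374,259,.042),f(P2,202,262,.042))
im=cv2.imread("pics/w2.png");cv2.imwrite("pics/w2c.png",cv2.resize(im[130:310,160:410],None,fx=3,fy=3,interpolation=cv2.INTER_CUBIC))
E
```

```text
holes [0.4964 0.362 ] len 0.1711 ang 22.45
batten ends [0.4955 0.3619] len 0.2377 ang 22.63
board near [ 0.4536 -0.0554] len 0.2984 ang 103.07
panel near top [ 0.5717 -0.026 ] len 0.1951 ang 103.28
stop screws [0.7356 0.0112] len 0.1599 ang 103.68
stop near top edge [0.7123 0.0067] len 0.1949 ang 103.57
panel far top [0.6893 0.0029] len 0.2049 ang 103.27
```

View pics/w2c.png

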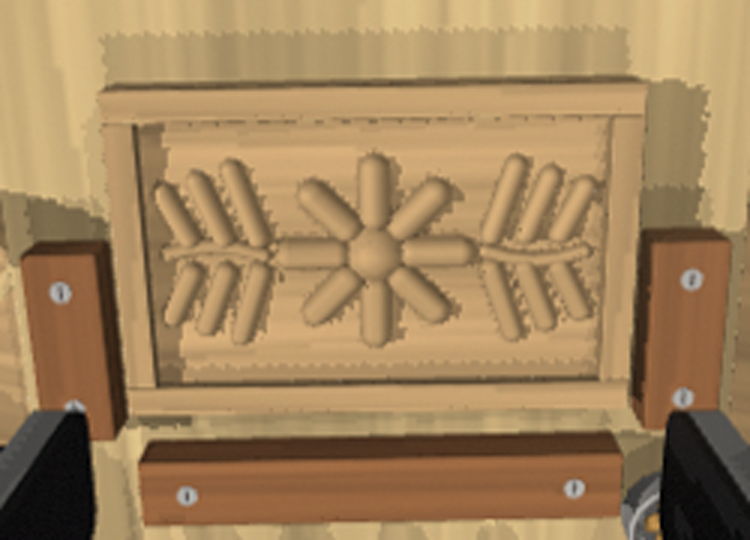

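```bash
cat >> h.py <<'E'
A=np.radians(13.3); ux=np.array([np.cos(A),np.sin(A),0]); uy=np.array([-np.sin(A),np.cos(A),0])
pm=np.array([.5725,-.0255,0])   # panel near edge mid
E
python3 - <<'E'
from h import *
q=down(np.radians(112.5)); b=np.array([.496,.362,0])
move_gripper(.06,60); move_ptp(b+[0,0,.13],q); movel(b+[0,0,.022],q,.1)
print("ft",read_ft_force(),read_qpos().round(2))
move_gripper(0.0,50); print("gap",read_finger_gap(),read_grasp_force())
movel(b+[0,0,.20],q,.2)
print("gap",read_finger_gap(),read_grasp_force())
t=pm-.047*ux
for y in (193.3,13.3): print(y,inverse_kinematics(t+[0,0,.2],down(np.radians(y))))
print(read_time_s())
E
```

```text
ft [ 0.45837761 -0.34061534 -0.1633316 ] [-0.81  0.6   0.14  1.82 -0.12  0.72  1.36]
gap 0.02900061855248911 51.03598773479462
gap 0.028951784684428664 50.50620138645172
193.3 [-1.08167151  0.59666216  1.3908202   1.97941915 -0.65536412  1.13625919
 -2.32385987]
13.3 [-0.5749494   0.23552047  0.64074325  1.96445215 -0.16724771  0.99353065
  0.37643595]
9.9333
```

```bash
python3 - <<'E'
from h import *
q=down(A); t=pm-.047*ux
move_ptp(t+[0,0,.2],q); movel(t+[0,0,.06],q,.15); movel(t+[0,0,.041],q,.05)
print("ft",read_ft_force(),read_finger_gap())
move_gripper(.045); movel(t+[0,0,.13],q,.2)
# look from behind, tool y along board y
move_gripper(.085); move_ptp(pm-.08*ux+[0,0,.26],down(A+np.pi/2)); pause(.3)
P=camera_params("wrist"); im=read_camera("wrist"); cv2.imwrite("pics/w3.png",im[:,:,::-1]); np.savez("pics/w3.npz",K=P["K"],camera_from_world=P["camera_from_world"])
print(read_qpos().round(2),read_time_s())
E
```

```text
ft [-0.75109217  0.94526095  1.60592997] 0.02851624020229103
[-0.39  0.08  0.42  1.97 -0.03  1.11  1.84] 16.0083
```

View pics/w3.png

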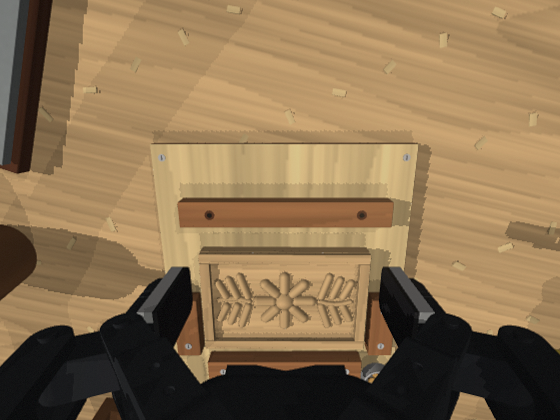

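```bash
python3 - <<'E'
import cv2
im=cv2.imread("pics/w3.png");cv2.imwrite("pics/w3c.png",cv2.resize(im[190:265,165:405],None,fx=3.3333,fy=3.3333,interpolation=cv2.INTER_CUBIC))
E
```

```text
(no output)
```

View pics/w3c.png

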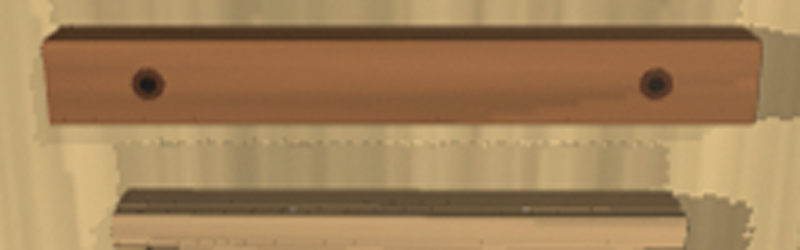

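In the crop, the batten holes are at (148,84) and (655,83.5), and the panel's near top edge runs from (115,213) to (686,215).

```bash
python3 - <<'E'
from h import *
P=np.load("pics/w3.npz")
f=lambda u,v,z:px2w(P,(u/3.3333+165,v/3.3333+190),z)[:2]
def rep(n,a,b):
    d=a-b; m=(a+b)/2; print(n,np.round(m,4),"rel pm x,y",np.round([(m-pm[:2])@ux[:2],(m-pm[:2])@uy[:2]],4),"len",round(np.hypot(*d),4),"ang",round(np.degrees(np.arctan2(d[1],d[0]))%180,2))
rep("holes",f(655.5,83.5,.04),f(148,84,.04))
rep("batten near edge",f(762,41,.04),f(43,41,.04))
rep("batten far edge",f(757,123,.04),f(50,123,.04))
rep("panel near top",f(686,215.5,.042),f(115,213,.042))
rep("panel near bottom",f(682,190,.018),f(122,190,.018))
g=lambda u,v,z:px2w(P,(u,v),z)[:2]
rep("board near",g(418,143.5,.018),g(151,143.5,.018))
E
```

```text
holes [ 0.5263 -0.0367] rel pm x,y [-0.0476 -0.0002] len 0.1696 ang 103.43
batten near edge [ 0.5118 -0.0398] rel pm x,y [-0.0624 -0.    ] len 0.2374 ang 103.37
batten far edge [ 0.5396 -0.0329] rel pm x,y [-0.0337  0.0004] len 0.2388 ang 103.37
panel near top [ 0.5715 -0.0263] rel pm x,y [-0.0011 -0.0006] len 0.1968 ang 103.1
panel near bottom [ 0.5725 -0.0256] rel pm x,y [-0.     -0.0001] len 0.2052 ang 103.37
board near [ 0.4521 -0.0555] rel pm x,y [-0.1241 -0.0015] len 0.2967 ang 103.36
```

```bash
sed -i 's/radians(13.3)/radians(13.36)/' h.py; cat >> h.py <<'E'
qp=down(A+np.pi/2)
def ft():
    F=np.mean([read_ft_force() for _ in range(5)],0); return np.round([-F@ux,F@uy,F[2]],2)  # push, side, up
E
python3 - <<'E'
from h import *
s=pm-.0003*uy
move_gripper(.085); move_ptp(s-.094*ux+[0,0,.12],qp); movel(s-.094*ux+[0,0,.045],qp,.1)
pause(.2); f0=ft(); print("free",f0,read_finger_gap())
for z in (.039,.035,.031,.027):
    movel(s-.094*ux+[0,0,z],qp,.05)
    if (f:=ft())[2]-f0[2]>2: print("touch",z,f); movel(s-.094*ux+[0,0,z+.004],qp,.05); break
z=read_eef_pos()[2]; print("z",z,ft(),read_time_s())
x=-.078
movel(s+x*ux+[0,0,round(z,3)],qp,.06)
while x<-.035:
    x+=.004; movel(s+x*ux+[0,0,round(z,3)],qp,.04); f=ft(); print(round(x,4),f,round((read_eef_pos()-s)@ux,4))
    if f[0]-f0[0]>8: break
print(read_time_s(),read_eef_pos())
E
```

```text
free [-0.15 -0.24  0.15] 0.08480495514130076
z 0.026709455204860823 [-0.34  0.74 -0.1 ] 18.9583
-0.074 [ 0.11  0.33 -0.8 ] -0.0738
-0.07 [-0.62  0.63 -0.66] -0.0697
-0.066 [-0.27 -0.41  1.26] -0.0655
-0.062 [-0.44 -0.19  0.63] -0.0614
-0.058 [ 0.39  0.42 -0.84] -0.0574
-0.054 [-1.42 -0.06 -0.07] -0.0534
-0.05 [-0.39  0.19 -1.73] -0.0494
-0.046 [ 0.74 -0.25 -0.27] -0.0454
-0.042 [ 0.35 -0.46 -0.2 ] -0.0414
-0.038 [4.35 0.32 2.3 ] -0.0392
-0.034 [ 3.24 -0.12 -0.92] -0.0346
22.125 [ 0.5388792  -0.03377156  0.02649457]
```

```bash
cat >> h.py <<'E'
def ftm(n=8):
    L=[]
    for _ in range(n): L.append(read_ft_force()); pause(.02)
    F=np.mean(L,0); return np.round([-F@ux,F@uy,F[2]],2)
E
python3 - <<'E'
from h import *
s=pm-.0003*uy; x=-.034
while x<-.010:
    x+=.0015; movel(s+x*ux+[0,0,.027],qp,.03); f=ft(); print(round(x,4),f,round((read_eef_pos()-s)@ux,4))
    if f[0]>7: break
print(ftm(),read_time_s(),read_eef_pos())
E
```

```text
-0.0325 [ 2.34 -0.96 -1.99] -0.0324
-0.031 [ 1.3   1.47 -2.33] -0.0306
-0.0295 [ 1.17 -0.6  -1.56] -0.0291
-0.028 [ 1.37  0.43 -2.  ] -0.0277
-0.0265 [ 1.95  0.16 -1.37] -0.0263
-0.025 [ 1.39 -0.2  -2.18] -0.0248
-0.0235 [ 1.91  0.7  -0.41] -0.0233
-0.022 [ 1.38  1.29 -0.01] -0.0218
-0.0205 [ 2.18 -0.76 -1.56] -0.0202
-0.019 [ 2.11  0.4  -2.54] -0.0192
-0.0175 [ 4.82 -0.01 -0.29] -0.019
-0.016 [ 7.77 -0.69  3.22] -0.019
[7.76 0.27 2.67] 25.2583 [ 0.5540605  -0.03024052  0.02645465]
```

```bash
python3 - <<'E'
from h import *
s=pm-.0003*uy; x=-.016; z=.027
for i in range(12):
    f=ftm(6); print(round(x,4),round(z,4),f,round((read_eef_pos()-s)@ux,4))
    e=14.3-f[0]
    if abs(e)<.7 and abs(f[2])<1: break
    x+=np.clip(e/2.1,-1.5,1.5)*1e-3*.8; z+=np.clip(-f[2]*-.25,-.5,.5)*1e-3
    movel(s+x*ux+[0,0,z],qp,.02)
pause(.3); print(ftm(20),read_ft_torque(),read_time_s())
P=camera_params("wrist"); im=read_camera("wrist"); cv2.imwrite("pics/w4.png",im[:,:,::-1])
im=read_camera("top");cv2.imwrite("pics/top4.png",cv2.resize(im[150:300,190:390,::-1],None,fx=4,fy=4,interpolation=cv2.INTER_CUBIC))
E
```

```text
-0.016 0.027 [8.1  0.31 2.12] -0.019
-0.0148 0.0275 [8.7  0.18 1.9 ] -0.019
-0.0136 0.028 [10.17  0.03  1.92] -0.019
-0.0124 0.0285 [11.39  0.58  1.88] -0.019
-0.0113 0.0289 [12.39  0.21  1.31] -0.019
-0.0106 0.0293 [13.11  0.53  0.82] -0.019
-0.0101 0.0295 [13.61  0.23  0.68] -0.019
[13.35  0.14  0.63] [-0.99714348  2.45015112  0.11461209] 28.0917
```

View pics/w4.png

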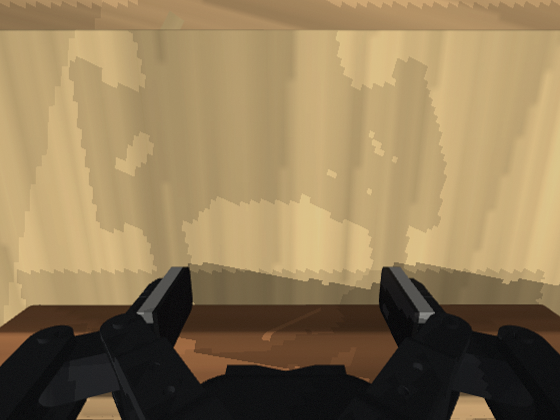

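View pics/top4.png

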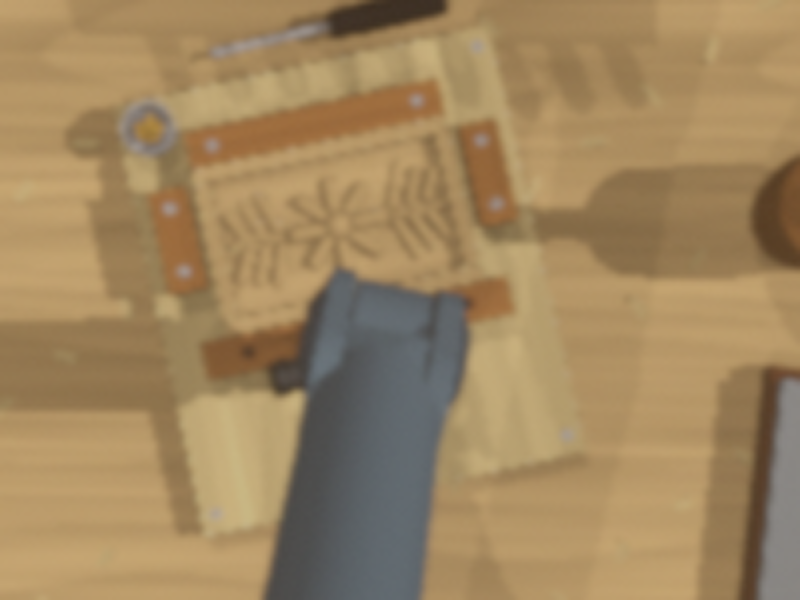

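The batten is tight along the panel's near edge and the panel is against the stop. The push is about 13.5 N, level and steady, so I'm handing in.

```bash
python3 - <<'E'
from h import *
pause(.5); print(ftm(20),read_eef_pos()); print(sign_off(),read_time_s())
E
```

```text
[13.69  0.22  0.81] [ 0.55403296 -0.0302195   0.02661194]
the job is handed in; nothing more can be done
the job is handed in; nothing more can be done
```

The job is handed in: the batten lies flat along the panel's near edge, centred to about 1 mm as measured before the push, the panel is home against the stop, and the fingers are still holding a level push of about 13.7 N.

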